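Change from the lens case to the prism box

ROBOT

A 7-joint arm with a two-finger parallel gripper is mounted at the origin on the work surface. World frame = base frame: x ahead of the robot, y to its left, z up, the work surface at z = 0. Lengths are in m, angles in rad, forces in N, time in s.
With the tool pointing down it reaches from about 0.425 to 0.95 m from the base axis. Payload 4.7 kg.
Tool frame: the origin (TCP) lies at the very end of the fingers, on their centre line; the grasp point (between the pads) lies robot.grip_depth behind it (robot.grip_depth is the distance from the TCP to the grasp point, in m); z points along the fingers, x is the direction in which the jaws open and shut, and the axes are right-handed (so a half turn about z gives the same grasp; the last joint's range is limited). The gripper opens to 85 mm and grips with 20 to 120 N. Pads are 22 mm wide; open, the fingers measure 114 mm over their backs; the gripper's body (76 mm by 85 mm) begins 54 mm behind the grasp point. The pads swing forward as they close: fully open they stand 13 mm farther back than shut.
Start: joints at [1.289, 0.469, -0.049, 1.532, 0.024, 1.141, -0.082], TCP at [0.169, -0.654, 0.231] pointing down, gripper open.
Joint ranges: [-2.59, 2.59], [-0.33, 1.99], [-1.39, 1.29], [0.1, 2.45], [-1.04, 4.18], [0.21, 1.99], [-2.66, 2.66]. Speed limits (rad/s): [2.57, 2.57, 3.14, 3.14, 3.14, 3.14, 3.14].

INTERFACE

Orientations are given as a unit quaternion [x, y, z, w].
In Python, from plant import robot gives the robot as it stands.
- The arm moves only by the tool carry_out, never from a script. Its argument "increments" is a list that holds one entry, the list of rows, each a list of 7 numbers: the turn, a rotation vector about the tool's x, y, z in rad, then the shift along the tool's x, y, z in m, then the opening in per cent of the stroke, from 0 (shut) to 100 (fully open). A call has exactly 8 rows; each row shifts and turns the pose as measured when the row begins, along the tool's axes as they then stand; what a row does not reach is not made up. A row lasts 1/12 s, in which the tool goes at most 41.7 mm and 7.16 degrees, less where a joint would pass 70% of its speed; a pose out of reach is approached as far as the arm can. A call is refused whole if a number of a shift passes 0.0417 or a number of a turn 0.125, either way. A call with a gripper value outside its range is refused whole. The fingers move at their own pace and stop on an object; "squeeze" is the grip in N (left out, the last holds). Time passes only in rows, so rows that do not move let the fingers close, or fill a call up. It gives the time, the measured TCP pose, the force and the opening at its end, in the units of the state.
- robot.read_state(): the state, without advancing time (a new reading comes with each control period).
- robot.camera(name): name is "side" or "top"; returns a dict with "img" (420x560x3 uint8, red, green, blue), "fovy" (degrees; the focal length in pixels is half the picture's height over the tangent of half this angle, whatever the lens; pixels are square), "cx", "cy" (the principal point, pixels), "R" (3x3) and "t" (3): a world point X has camera coordinates R X + t. Camera axes: x right, y down, z forward; pixel columns grow to the right and rows downward; lengths in m; the calibration is good to about 2 mm. A picture is of the moment at which its call begins. There is no depth.
- robot.job_done(): hands the job in, once; it reports no verdict.
The state is a dict: "time": time; "joints": joint angles; "joint_velocities": joint speeds; "joint_efforts": joint torques, N m; "tcp_pos": TCP position; "tool_rot": TCP orientation; "contact_force": force on the tool from outside, world axes, zero at the start; "wrist_torque": the same for the moment, N m; "grip_width": finger opening in m.
Only numpy, scipy, OpenCV 4.12 (cv2) and the standard library are available. Lean on these libraries where they do the work, as an engineer would, in place of code of your own. Each camera call takes 0.05 s, during which the arm holds its last target.

TASK

We are done with the trial lenses and want the prisms next: gently lower the open lid of the wide lens case until it is fully shut, then lift the sprung lid of the narrower, taller prism box and hold it open at about 50 degrees from shut, so that I can take the prisms out. Finish while the gripper is still holding that lid still at that angle, since it snaps shut when let go; leave everything else on the table where it is.

Things in the scene. Friction and masses are not known exactly. Their poses are not given: they have to be found in the camera images.
- lens_case: The lens case: the wider and lower of two plain grey hinged cases, 200 mm deep (x) x 260 mm wide (y) x 56 mm high without its lid, with three rows of round trial lenses in it; fixed to the table. Its lid stands open at the start. Its origin is the centre of its underside; x points from its front edge (robot's side) to its hinge edge, y along the hinge, z up.
- prism_box: The prism box: the narrower and taller of the two plain grey hinged cases, 160 mm deep (x) x 170 mm wide (y) x 75 mm high without its lid; fixed to the table. Its lid is shut at the start. It may stand left or right of the lens case. Its origin is the centre of its underside; x points from its front edge (robot's side) to its hinge edge, y along the hinge, z up.
- lens_lid (a joint): Angle of the lens case's lid in rad: 0 shut, growing as it opens, 1.7 at most. The lid (200 x 260 mm, 0.25 to 0.42 kg) is hinged on the far edge of its case and has a stiff hinge (0.5 N m friction): it stays where it is left; closing it takes up to about 4 N at the knob.
- lens_lid_knob (a point): Centre of the black ball knob (ball 26 mm in diameter, on a 10 mm thick steel stem square to the lid) on the outer face of the lens case's lid. It lies 170 mm from the hinge line measured along the lid, 36 mm above the lid's outer face, midway across the width: with the lid at angle a it is 170*cos(a) - 42*sin(a) mm from the hinge line towards the front of the case and 170*sin(a) + 42*cos(a) mm above it. The lid's front edge is 30 mm beyond the knob, its plate is 6 mm thick.
- lens_lid_hinge (a point): Middle of the hinge line of the lens case's lid: 100 mm behind the case's centre, 56.5 mm above the table. The line runs along the case's y axis.
- prism_lid (a joint): Angle of the prism box's lid in rad: 0 shut, growing as it opens, 1.7 at most; 50 degrees is 0.873. The lid (160 x 170 mm, 0.18 to 0.33 kg) is hinged on the far edge of its box; a light spring (0.12 N m shut, 0.3 N m at 50 degrees) and its weight pull it shut, about 2 to 4 N at the knob, so it snaps shut when let go.
- prism_lid_knob (a point): Centre of the black ball knob (ball 26 mm in diameter, on a 10 mm thick steel stem square to the lid) on the outer face of the prism box's lid. It lies 130 mm from the hinge line measured along the lid, 36 mm above the lid's outer face, midway across the width: with the lid at angle a it is 130*cos(a) - 42*sin(a) mm from the hinge line towards the front of the case and 130*sin(a) + 42*cos(a) mm above it. The lid's front edge is 30 mm beyond the knob, its plate is 6 mm thick.
- prism_lid_hinge (a point): Middle of the hinge line of the prism box's lid: 80 mm behind the box's centre, 75.5 mm above the table. The line runs along the box's y axis.
- cap_big: Bystander: black round eyepiece cap, 60 mm across, 40 mm high; origin under its centre.
- dropper: Bystander: small white dropper bottle, 28 mm across, 65 mm high; origin under its centre.
- occluder: Bystander: flat black eye occluder paddle lying down, 187 mm long, 64 mm wide, 5 mm thick (x axis along the handle towards the disc, origin in the handle).
- pill_box: Bystander: small clear and white plastic box, 60 x 44 x 24 mm high; origin under its centre.
- cap_small: Bystander: small black round cap, 48 mm across, 28 mm high; origin under its centre.
Mind the look-alikes: they are no part of the job. What is shaped like the prism_box but blue is not meant.

How it is judged:
By the outcome, as a careful person would: the job done as asked, in the order asked, and still so for the second after the job is handed in, while the arm keeps its last pose, push and grip.
It also fails if it takes over 53 s, if anything falls off the work surface, if the arm or the gripper's body presses on something with over 40 N, if the wrist force passes 120 N, or if a joint passes its speed limit or range.

## Working session

There is one attempt and no reset: what is moved stays moved. The work goes in short steps, Python scripts to look and compute and a tool call to move; the robot and the scene stay as the last step left them, time stands still between calls to the robot, and variables do not carry over. Pictures are saved under pics/ and viewed, and the job is handed in when it is done.

Besides the shell and the picture viewer there is one more tool, called after "Call:" as a command line: name --argument value ..., lists and objects as JSON in quotes. carry_out: Moves the arm, as the interface text tells. Its arguments: {"type":"object","properties":{"increments":{"type":"array"},"squeeze":{"type":"number"}},"required":["increments"]}

```bash
mkdir -p pics; ls
python3 - <<'E'
from plant import robot
import cv2
s=robot.read_state();print(s)
print(robot.grip_depth)
for n in("side","top"):
    c=robot.camera(n);cv2.imwrite(f"pics/{n}0.png",c["img"][:,:,::-1]);print(n,c["fovy"],c["cx"],c["cy"],c["R"],c["t"])
E
```

```text
pics
{'time': 0.0, 'joints': array([ 1.28909157,  0.46948781, -0.048581  ,  1.53366942,  0.0241068 ,
        1.14097676, -0.08232118]), 'joint_velocities': array([ 0.00037514,  0.00241887,  0.00211677, -0.00012828,  0.00020526,
        0.00338185,  0.00034616]), 'joint_efforts': array([ 2.56618732e-04, -5.10316837e+01, -4.65642486e-02, -2.37715781e+01,
        1.07671850e-02,  7.44570483e-03,  1.01792546e-05]), 'tcp_pos': array([ 0.16869122, -0.65299645,  0.23024048]), 'tool_rot': array([ 7.90607253e-01, -6.12322804e-01, -7.97549249e-04, -5.65620390e-04]), 'contact_force': array([-0.43251285, -0.1687247 ,  0.04582291]), 'wrist_torque': array([ 0.00143266,  0.03206006, -0.00285281]), 'grip_width': 0.08507717312030835}
0.0187
side 52.139969969107746 283.4600792097 204.1399714543413 [[-0.97588561 -0.21777945 -0.01481182]
 [-0.15716821  0.74812825 -0.64467222]
 [ 0.1514775  -0.6267984  -0.7643156 ]] [0.43809369 0.19772524 0.99763424]
top 55.237716817527655 286.97647785693437 213.04055155009297 [[-0.0485677  -0.9988175  -0.00218543]
 [-0.97156852  0.0477501  -0.23189339]
 [ 0.23172353 -0.00913924 -0.97273875]] [-0.09828051  0.51781422  1.03733139]
```

View pics/side0.png

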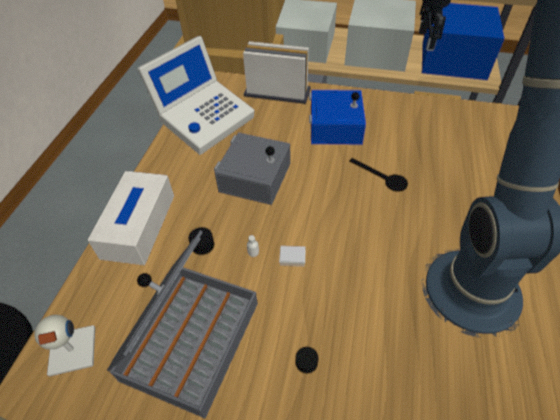

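View pics/top0.png

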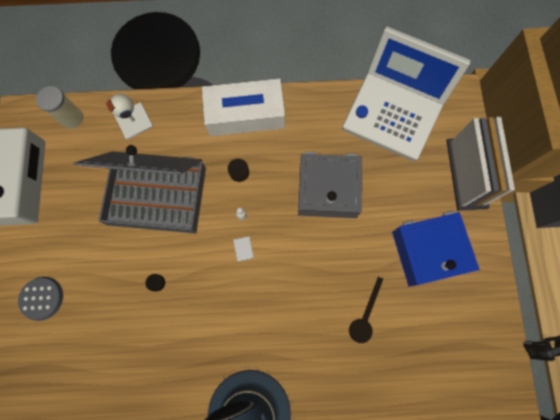

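Lens case candidates: the open grey case (side 185,340; top 153,195) is the only one. Prism box candidates: the grey box (side 255,165; top 330,185) and the blue box (side 337,115; top 436,248). I choose the grey one. Next, close crops.

Run:
```python
import cv2,numpy as np
s=cv2.imread("pics/side0.png");t=cv2.imread("pics/top0.png")
def crop(im,x0,x1,y0,y1,f):return cv2.resize(im[y0:y1,x0:x1],None,fx=f,fy=f,interpolation=cv2.INTER_CUBIC)
cv2.imwrite("pics/c1.png",crop(s,100,270,220,420,3))  # lens side
cv2.imwrite("pics/c2.png",crop(t,60,220,130,245,4.5))
a=crop(s,205,305,125,210,4);b=crop(t,285,375,140,225,4)
cv2.imwrite("pics/c3.png",np.hstack([a,b[:340]]))
```

```text
(no output)
```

View pics/c1.png

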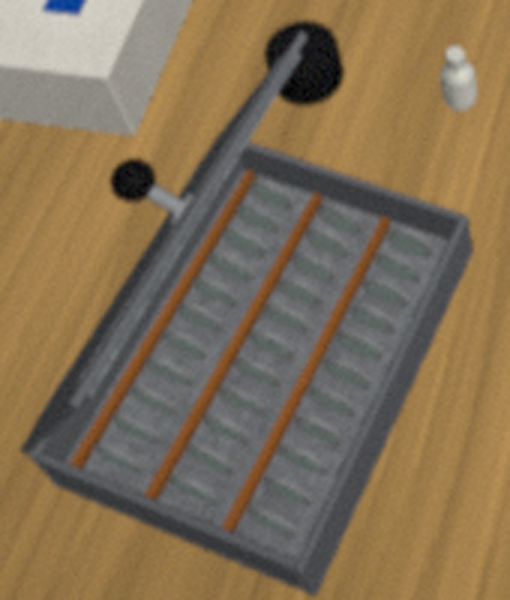

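View pics/c2.png

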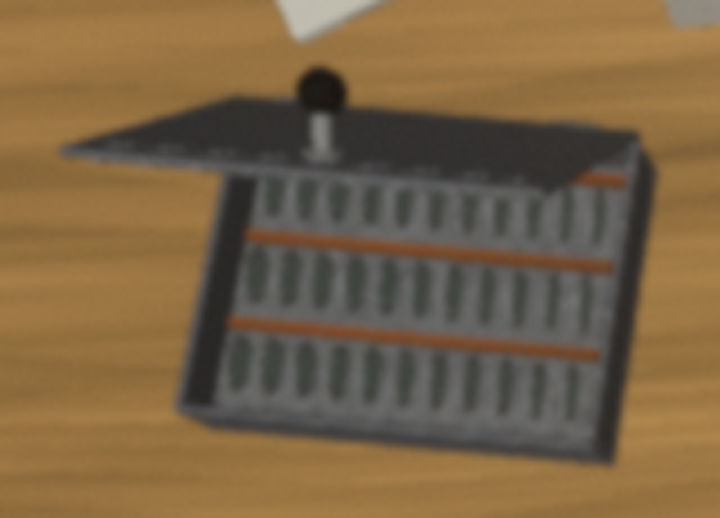

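View pics/c3.png

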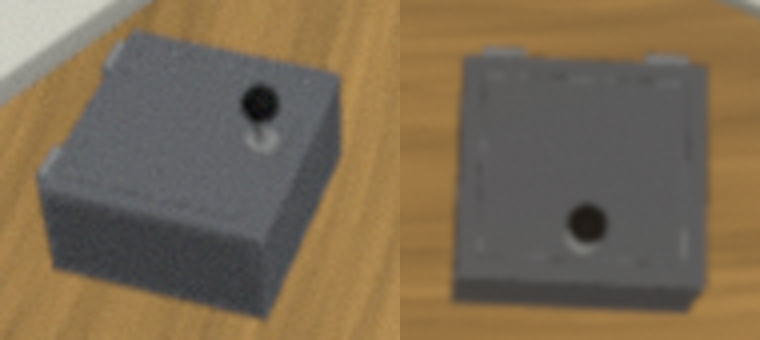

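```bash
cat > h.py <<'E'
import numpy as np,cv2
from plant import robot
def cal():
    d={}
    for n in("side","top"):
        c=robot.camera(n);d[n]=c
    return d
def K(c):
    f=c["img"].shape[0]/2/np.tan(np.radians(c["fovy"]/2));return f
def ray(c,p):
    f=K(c);d=np.array([(p[0]-c["cx"])/f,(p[1]-c["cy"])/f,1]);R=np.array(c["R"]);return -R.T@c["t"],R.T@d
def plane(c,p,z):
    o,d=ray(c,p);return o+d*(z-o[2])/d[2]
def tri(c1,p1,c2,p2):
    o1,d1=ray(c1,p1);o2,d2=ray(c2,p2)
    s=np.linalg.lstsq(np.stack([d1,-d2],1),o2-o1,rcond=None)[0]
    a=o1+s[0]*d1;b=o2+s[1]*d2;return (a+b)/2,np.linalg.norm(a-b)
def proj(c,X):
    q=np.array(c["R"])@X+c["t"];f=K(c);return np.array([c["cx"]+f*q[0]/q[2],c["cy"]+f*q[1]/q[2]])
def knobs(c,x0,x1,y0,y1,th=60):
    g=c["img"][y0:y1,x0:x1].max(2);m=(g<th).astype(np.uint8)
    n,l,st,ce=cv2.connectedComponentsWithStats(m)
    return [(ce[i]+[x0,y0],st[i][2:]) for i in range(1,n) if st[i][4]>20]
E
python3 - <<'E'
from h import *
np.set_printoptions(precision=4,suppress=True)
d=cal();s,t=d["side"],d["top"]
print("cams",ray(s,(0,0))[0],ray(t,(0,0))[0])
for th in(35,45,60):
  print(knobs(s,130,165,265,300,th),knobs(t,118,146,138,157,th),knobs(s,255,285,140,160,th),knobs(t,320,345,185,205,th))
print("lens knob",tri(s,(144.3,280),t,(131.6,150)))
print("prism knob",tri(s,(270,150.75),t,(332,195.5)))
print("prism top"); 
for p in[(301.25,154.25),(362,156.25),(361.25,212.5),(298.75,209.5)]:print(plane(t,p,.0815))
print("prism side")
for p in[(238.75,132.5),(290,143.75),(270.5,185),(214.5,170)]:print(plane(s,p,.0815))
print("lens top rim")
for p in[(100,220.7),(193.5,229),(202.5,162)]:print(plane(t,p,.056))
print("lens side rim (far R, front R, far L)")
for p in[(183.3,269.3),(256.7,294),(108,369)]:print(plane(s,p,.056))
E
```

```text
cams [0.3075 0.5728 0.8965] [ 0.2579 -0.1134  1.1289]
[(array([143.8983, 279.5085]), array([ 13,  12, 118], dtype=int32))] [(array([131.1228, 150.2982]), array([ 9,  8, 57], dtype=int32))] [(array([269.5   , 150.7083]), array([ 8,  8, 48], dtype=int32))] [(array([331.5172, 195.3448]), array([ 6,  6, 29], dtype=int32))]
[(array([143.8226, 279.6048]), array([ 13,  12, 124], dtype=int32))] [(array([130.9296, 150.2817]), array([ 9,  9, 71], dtype=int32))] [(array([269.5294, 150.5686]), array([ 8,  8, 51], dtype=int32))] [(array([331.5686, 195.4706]), array([ 8,  8, 51], dtype=int32))]
[(array([143.8593, 279.6593]), array([ 13,  13, 135], dtype=int32))] [(array([130.035 , 152.3986]), array([ 28,  11, 143], dtype=int32))] [(array([269.5522, 150.6269]), array([10, 10, 67], dtype=int32))] [(array([331.4328, 195.3433]), array([10,  9, 67], dtype=int32))]
lens knob (array([0.6481, 0.2452, 0.2218]), np.float64(0.0012994697239409698))
prism knob (array([ 0.5396, -0.2433,  0.1144]), np.float64(0.0028478692421799153))
prism top
[ 0.6733 -0.171   0.0815]
[ 0.6591 -0.3391  0.0815]
[ 0.4992 -0.3223  0.0815]
[ 0.5157 -0.1553  0.0815]
prism side
[ 0.655  -0.334   0.0815]
[ 0.4994 -0.3166  0.0815]
[ 0.5159 -0.1518  0.0815]
[ 0.6753 -0.1741  0.0815]
lens top rim
[0.5171 0.389  0.056 ]
[0.4814 0.133  0.056 ]
[0.6739 0.1085 0.056 ]
lens side rim (far R, front R, far L)
[0.6553 0.1202 0.056 ]
[0.4753 0.1456 0.056 ]
[0.7169 0.3635 0.056 ]
```

Both crops agree with the descriptions: the grey prism box has a knob (side 270,151; top 332,195) and the open lens lid has its knob at side 144,280 and top 131,150. Prism knob comes out at (0.540, -0.243, 0.114), expected z 0.1175. The lens knob is 0.173 m from the hinge, expected 0.175, which puts the lid at about 59°. The sizes check, so I lift and turn the jaws along the hinge.

Call:
carry_out --increments '[[[0, 0, 0.1, 0, 0, -0.03, 100], [0, 0, 0.1, 0, 0, -0.03, 100], [0, 0, 0.1, 0, 0, -0.03, 100], [0, 0, 0.1, -0.03, -0.01, -0.02, 100], [0, 0, 0, -0.035, -0.016, 0, 100], [0, 0, 0, -0.035, -0.019, 0, 100], [0, 0, 0, -0.035, -0.019, 0, 100], [0, 0, 0, -0.035, -0.019, 0, 100]]]'

```text
time: 0.87
tcp_pos: [0.2695, -0.5, 0.3415]
tool_rot: [-0.637, 0.771, 0.004, -0.001]
contact_force: [0.5, -0.7, -0.6]
grip_width: 0.085
```

```bash
cat >> h.py <<'E'
from scipy.spatial.transform import Rotation as Ro
np.set_printoptions(precision=4,suppress=True)
def to(target,yawx_deg,grip=False):
    """tool-axis delta to target TCP (or grasp point), and turn about tool z so tool x points at world angle"""
    s=robot.read_state();R=Ro.from_quat(s["tool_rot"]).as_matrix();p=s["tcp_pos"]
    want=np.array(target,float)
    x=np.array([np.cos(np.radians(yawx_deg)),np.sin(np.radians(yawx_deg)),0]);z=np.array([0,0,-1.]);W=np.stack([x,np.cross(z,x),z],1)
    if grip: want=want+robot.grip_depth*z
    print("t",round(s["time"],2),"tcp",p,"F",s["contact_force"],"w",round(s["grip_width"],4),"q",s["joints"])
    print("d_tool",R.T@(want-p),"n",np.linalg.norm(want-p),"turn",Ro.from_matrix(R.T@W).as_rotvec())
E
python3 -c "
from h import *
to((.648,.245,.32),-97.8)"
```

```text
t 0.87 tcp [ 0.2695 -0.5     0.3415] F [ 0.4519 -0.7475 -0.6327] w 0.085 q [ 1.0254  0.2205 -0.0303  1.6345  0.01    1.2941 -0.7669]
d_tool [-0.8028 -0.2318  0.0225] n 0.8359375971614061 turn [ 0.0072  0.0035 -0.053 ]
```

Call:
carry_out --increments '[[[0, 0, -0.025, -0.038, -0.011, 0, 100], [0, 0, -0.025, -0.038, -0.011, 0, 100], [0, 0, 0, -0.038, -0.011, 0, 100], [0, 0, 0, -0.038, -0.011, 0, 100], [0, 0, 0, -0.038, -0.011, 0, 100], [0, 0, 0, -0.038, -0.011, 0, 100], [0, 0, 0, -0.038, -0.011, 0, 100], [0, 0, 0, -0.038, -0.011, 0, 100]]]'

```text
time: 1.53
tcp_pos: [0.4056, -0.1964, 0.3419]
tool_rot: [-0.658, 0.753, 0.002, -0.001]
contact_force: [0.5, -0.5, 0.8]
grip_width: 0.0856
```

Call:
carry_out --increments '[[[0, 0, 0, -0.038, -0.011, 0, 100], [0, 0, 0, -0.038, -0.011, 0, 100], [0, 0, 0, -0.038, -0.011, 0, 100], [0, 0, 0, -0.038, -0.011, 0, 100], [0, 0, 0, -0.038, -0.011, 0, 100], [0, 0, 0, -0.038, -0.011, 0, 100], [0, 0, 0, -0.03, -0.011, 0, 100], [0, 0, 0, -0.02, -0.011, 0, 100]]]'

```text
time: 2.2
tcp_pos: [0.5317, 0.0861, 0.3431]
tool_rot: [-0.659, 0.752, 0.001, -0.0]
contact_force: [-0.2, 0.3, -0.1]
grip_width: 0.0854
```

```bash
python3 -c "
from h import *
to((.648,.245,.32),-97.8)"
```

```text
t 2.2 tcp [0.5317 0.0861 0.3431] F [-0.2036  0.3359 -0.1423] w 0.0854 q [ 0.2565  0.2123 -0.5881  1.6743  0.121   1.2924 -2.0561]
d_tool [-0.1727 -0.0946  0.0231] n 0.19826182491364858 turn [0.001  0.0005 0.0054]
```

Call:
carry_out --increments '[[[0, 0, 0, -0.03, -0.016, 0, 100], [0, 0, 0, -0.03, -0.016, 0, 100], [0, 0, 0, -0.03, -0.016, 0, 100], [0, 0, 0, -0.03, -0.016, 0, 100], [0, 0, 0, -0.03, -0.016, 0, 100], [0, 0, 0, -0.015, -0.01, 0, 100], [0, 0, 0, -0.005, -0.005, 0, 100], [0, 0, 0, 0, 0, 0, 100]]]'

```text
time: 2.87
tcp_pos: [0.6524, 0.2552, 0.3381]
tool_rot: [-0.661, 0.75, 0.002, -0.002]
contact_force: [-0.2, 0.2, 0.1]
grip_width: 0.0855
```

```bash
python3 -c "
from h import *
to((.648,.245,.222),-97.8,True)
d=cal()
for n in d: cv2.imwrite(f'pics/{n}1.png',d[n]['img'][:,:,::-1])
import numpy as np
a=cv2.resize(d['side']['img'][180:380,60:260,::-1],None,fx=2,fy=2);b=cv2.resize(d['top']['img'][60:260,40:240,::-1],None,fx=2,fy=2)
cv2.imwrite('pics/j1.png',np.hstack([a,b]))
"
```

```text
t 2.87 tcp [0.6524 0.2552 0.3381] F [-0.2187  0.1601  0.0751] w 0.0855 q [-0.0677  0.5181 -0.5908  1.2871  0.2783  1.4234 -2.335 ]
d_tool [0.0107 0.0022 0.1348] n 0.13528090100351783 turn [ 0.0066 -0.0001  0.0106]
```

View pics/j1.png

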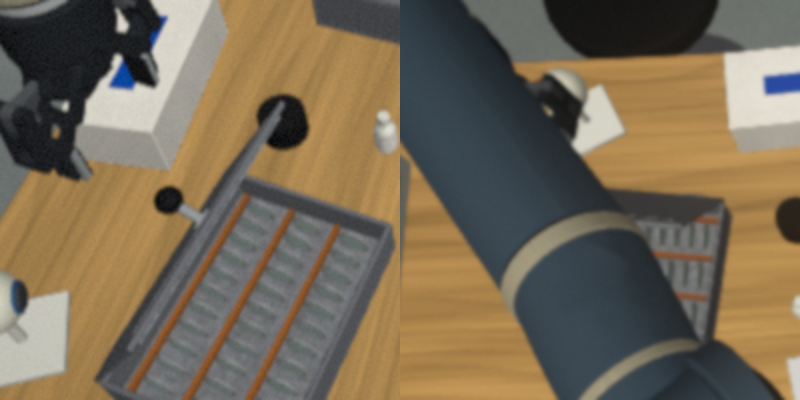

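The side view shows the open gripper above the knob, with clear space to descend; the top view is hidden by the arm.

Call:
carry_out --increments '[[[0, 0, 0.01, 0.01, 0.002, 0.02, 100], [0, 0, 0, 0, 0, 0.03, 100], [0, 0, 0, 0, 0, 0.03, 100], [0, 0, 0, 0, 0, 0.02, 100], [0, 0, 0, 0, 0, 0.015, 100], [0, 0, 0, 0, 0, 0.005, 100], [0, 0, 0, 0, 0, 0, 100], [0, 0, 0, 0, 0, 0, 100]]]'

```text
time: 3.63
tcp_pos: [0.6467, 0.2278, 0.2221]
tool_rot: [-0.651, 0.759, -0.004, -0.001]
contact_force: [0.6, -0.5, -0.2]
grip_width: 0.0854
```

```bash
python3 -c "
from h import *
to((.648,.245,.222),-97.8,True)
d=robot.camera('side')
cv2.imwrite('pics/s2.png',cv2.resize(d['img'][200:350,60:260,::-1],None,fx=4,fy=4,interpolation=2))
"
```

```text
t 3.63 tcp [0.6467 0.2278 0.2221] F [ 0.5921 -0.5345 -0.1578] w 0.0854 q [-0.0314  0.5556 -0.5661  1.4924  0.3198  1.186  -2.3746]
d_tool [-0.0173  0.0014  0.0186] n 0.02546162640683484 turn [-0.0047 -0.0075 -0.0171]
```

View pics/s2.png

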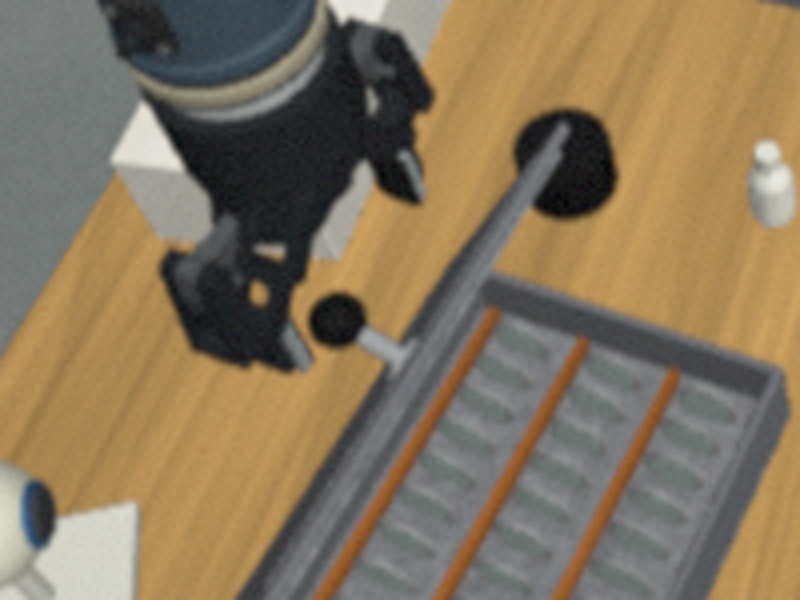

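Call:
carry_out --increments '[[[0, 0, 0, -0.014, 0.001, 0.0, 100], [0, 0, 0, 0, 0, 0, 100], [0, 0, -0.01, 0, 0, 0.012, 100], [0, 0, 0, 0, 0, 0.006, 100], [0, 0, 0, 0, 0, 0, 100], [0, 0, 0, 0, 0, 0, 100], [0, 0, 0, 0, 0, 0, 100], [0, 0, 0, 0, 0, 0, 100]]]'

```text
time: 4.35
tcp_pos: [0.6498, 0.2454, 0.2074]
tool_rot: [-0.655, 0.755, -0.005, 0.003]
contact_force: [1.3, -0.2, 1.0]
grip_width: 0.0858
```

```bash
python3 -c "
from h import *
to((.648,.245,.222),-97.8,True)
d=robot.camera('side')
cv2.imwrite('pics/s3.png',cv2.resize(d['img'][200:350,60:260,::-1],None,fx=4,fy=4,interpolation=2))
"
```

```text
t 4.35 tcp [0.6498 0.2454 0.2074] F [ 1.2923 -0.1943  0.9978] w 0.0858 q [-0.0577  0.5782 -0.5642  1.4914  0.3351  1.1597 -2.3931]
d_tool [0.0007 0.0018 0.0041] n 0.00455010430428139 turn [-0.0119 -0.0028 -0.0053]
```

View pics/s3.png

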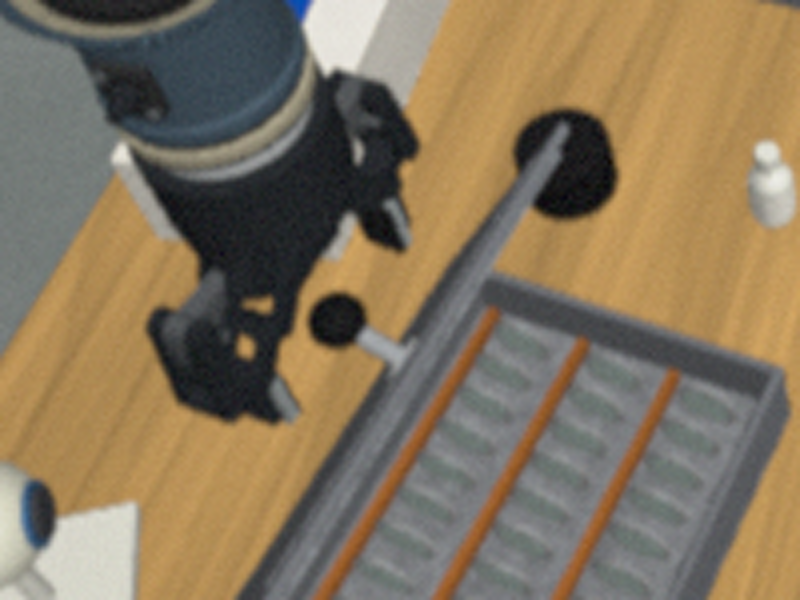

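The fingers straddle the knob at (337,320), whose centre is within a few pixels of the midpoint of the tips. I go down 4 mm and close.

Call:
carry_out --increments '[[[0, 0, 0, 0, 0.001, 0.004, 100], [0, 0, 0, 0, 0, 0, 20], [0, 0, 0, 0, 0, 0, 10], [0, 0, 0, 0, 0, 0, 0], [0, 0, 0, 0, 0, 0, 0], [0, 0, 0, 0, 0, 0, 0], [0, 0, 0, 0, 0, 0, 0], [0, 0, 0, 0, 0, 0, 0]]]' --squeeze 30

```text
time: 5.07
tcp_pos: [0.6492, 0.2451, 0.2036]
tool_rot: [-0.655, 0.756, -0.006, 0.003]
contact_force: [-0.2, -0.0, -1.1]
grip_width: 0.024
```

```bash
python3 -c "
from h import *
to((.648,.245,.222),-97.8,True)
d=robot.camera('side')
cv2.imwrite('pics/s4.png',cv2.resize(d['img'][200:350,60:260,::-1],None,fx=4,fy=4,interpolation=2))
"
```

```text
t 5.07 tcp [0.6492 0.2451 0.2036] F [-0.1762 -0.0092 -1.1373] w 0.024 q [-0.0576  0.5796 -0.5631  1.4982  0.337   1.1511 -2.3959]
d_tool [0.0002 0.0012 0.0003] n 0.0012219524907949029 turn [-0.0128 -0.0026 -0.0062]
```

View pics/s4.png

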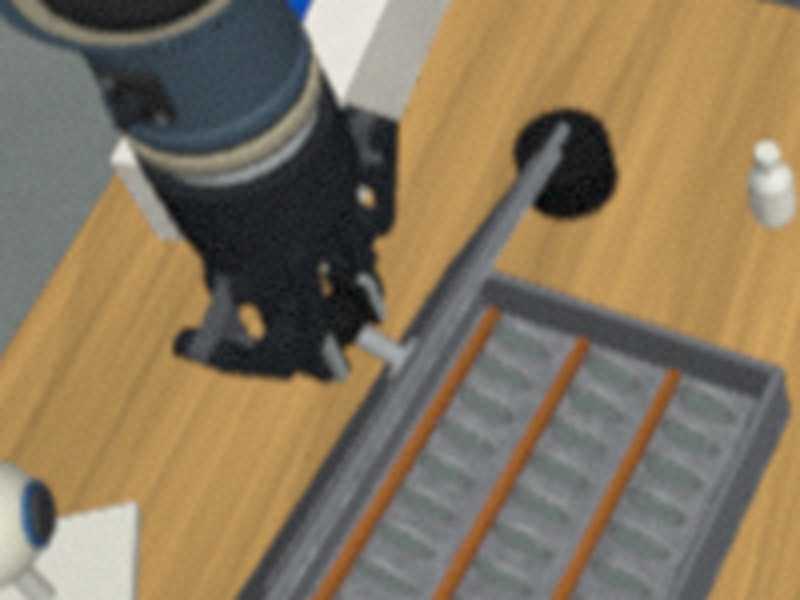

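The knob is held (width 24 mm). Now follow the arc: tool +y is towards the front, +z is down.

Call:
carry_out --increments '[[[0, 0, 0, 0, 0.007, 0.0022, 0], [0, 0, 0, 0, 0.007, 0.0025, 0], [0, 0, 0, 0, 0.0068, 0.0028, 0], [0, 0, 0, 0, 0.0067, 0.0031, 0], [0, 0, 0, 0, 0.0065, 0.0034, 0], [0, 0, 0, 0, 0.0064, 0.0037, 0], [0, 0, 0, 0, 0.0062, 0.004, 0], [0, 0, 0, 0, 0.006, 0.0043, 0]]]'

```text
time: 5.78
tcp_pos: [0.5976, 0.2526, 0.1784]
tool_rot: [-0.654, 0.756, -0.009, 0.009]
contact_force: [1.1, -0.8, 2.8]
grip_width: 0.0241
```

```bash
cat >> h.py <<'E'
def arc(h,yaw,r0=(.170,.042)):
    s=robot.read_state();R=Ro.from_quat(s["tool_rot"]).as_matrix();p=s["tcp_pos"]-robot.grip_depth*R[:,2]*1
    p=s["tcp_pos"]-robot.grip_depth*R[:,2]
    c,sn=np.cos(np.radians(yaw)),np.sin(np.radians(yaw));d=p-np.array(h)
    f=-(d[0]*c+d[1]*sn);l=-d[0]*sn+d[1]*c
    print("t",round(s["time"],2),"grasp",p,"front",round(f,4),"lat",round(l,4),"up",round(d[2],4),"rad",round(np.hypot(f,d[2]),4),"of",round(np.hypot(*r0),4),"angle",round(np.degrees(np.arctan2(d[2],f)-np.arctan2(r0[1],r0[0])),2))
    print("F",s["contact_force"],"w",round(s["grip_width"],4),"tau",s["wrist_torque"],"tilt",np.degrees(np.arccos(-R[2,2])))
LH=(.6974,.2338,.0565)
E
python3 -c "
from h import *
arc(LH,-7.8)
to((.648,.245,.222),-97.8,True)"
```

```text
t 5.78 grasp [0.5971 0.2526 0.1971] front 0.1019 lat 0.005 up 0.1406 rad 0.1736 of 0.1751 angle 40.2
F [ 1.1097 -0.7759  2.8266] w 0.0241 tau [-0.1698 -0.3178  0.0513] tilt 1.44490674716361
t 5.78 tcp [0.5976 0.2526 0.1784] F [ 1.1097 -0.7759  2.8266] w 0.0241 q [-0.0676  0.5271 -0.5736  1.6489  0.3399  1.0434 -2.4628]
d_tool [ 0.0002 -0.0516 -0.0236] n 0.056696369890497665 turn [-0.0252  0.001  -0.0086]
```

Call:
carry_out --increments '[[[-0.003, 0, -0.012, 0, 0.006, 0.0046, 0], [-0.003, 0, -0.012, 0, 0.0058, 0.0048, 0], [-0.003, 0, -0.012, 0, 0.0057, 0.005, 0], [-0.003, 0, -0.012, -0.0002, 0.0055, 0.0053, 0], [-0.003, 0, -0.012, -0.0003, 0.0052, 0.0055, 0], [-0.003, 0, -0.012, -0.0004, 0.005, 0.0057, 0], [-0.003, 0, -0.012, -0.0005, 0.0047, 0.006, 0], [-0.003, 0, -0.012, -0.0005, 0.0044, 0.0062, 0]]]'

```text
time: 6.45
tcp_pos: [0.5495, 0.2593, 0.1295]
tool_rot: [-0.693, 0.721, 0.001, -0.002]
contact_force: [1.8, -0.8, 1.8]
grip_width: 0.024
```

```bash
python3 -c "
from h import *
arc(LH,-7.8)
to((.648,.245,.222),-97.8,True)"
```

```text
t 6.45 grasp [0.5496 0.2594 0.1482] front 0.1499 lat 0.0053 up 0.0917 rad 0.1757 of 0.1751 angle 17.57
F [ 1.8077 -0.8231  1.8328] w 0.024 tau [-0.1421 -0.4086 -0.0485] tilt 0.2537901012461723
t 6.45 tcp [0.5495 0.2593 0.1295] F [ 1.8077 -0.8231  1.8328] w 0.024 q [-0.0732  0.5384 -0.5995  1.7716  0.3622  0.9484 -2.4316]
d_tool [ 0.0107 -0.0986 -0.0742] n 0.1239093524099994 turn [ 0.0042 -0.0016  0.0979]
```

Call:
carry_out --increments '[[[0, 0, 0, -0.0003, 0.0035, 0.0058, 0], [0, 0, 0, -0.0003, 0.0032, 0.006, 0], [0, 0, 0, -0.0003, 0.003, 0.006, 0], [0, 0, 0, -0.0002, 0.0025, 0.006, 0], [0, 0, 0, -0.0002, 0.002, 0.005, 0], [0, 0, 0, -0.0002, 0.0015, 0.004, 0], [0, 0, 0, -0.0002, 0.001, 0.003, 0], [0, 0, 0, 0, 0.0005, 0.002, 0]]]'

```text
time: 7.12
tcp_pos: [0.5288, 0.2622, 0.0859]
tool_rot: [-0.694, 0.72, 0.002, -0.003]
contact_force: [0.0, 0.5, 2.0]
grip_width: 0.0244
```

```bash
python3 -c "
from h import *
arc(LH,-7.8)"
```

```text
t 7.12 grasp [0.529  0.2622 0.1046] front 0.1707 lat 0.0053 up 0.0481 rad 0.1774 of 0.1751 angle 1.85
F [0.0306 0.4786 2.0188] w 0.0244 tau [-0.0353 -0.1764 -0.0518] tilt 0.4227454710849123
```

Call:
carry_out --increments '[[[0, 0, 0, 0, 0, 0.002, 0], [0, 0, 0, 0, 0, 0.002, 0], [0, 0, 0, 0, 0, 0.002, 0], [0, 0, 0, 0, 0, 0.002, 0], [0, 0, 0, 0, 0, 0.001, 0], [0, 0, 0, 0, 0, 0.001, 0], [0, 0, 0, 0, 0, 0.001, 0], [0, 0, 0, 0, 0, 0.001, 0]]]'

```text
time: 7.78
tcp_pos: [0.526, 0.2626, 0.075]
tool_rot: [-0.694, 0.72, 0.003, -0.006]
contact_force: [-3.0, -1.7, 10.4]
grip_width: 0.0241
```

```bash
python3 -c "
from h import *
arc(LH,-7.8)
d=robot.camera('side')
cv2.imwrite('pics/s5.png',cv2.resize(d['img'][220:420,80:280,::-1],None,fx=3,fy=3,interpolation=2))
"
```

```text
t 7.78 grasp [0.5262 0.2626 0.0937] front 0.1735 lat 0.0053 up 0.0372 rad 0.1774 of 0.1751 angle -1.76
F [-2.9981 -1.7033 10.4155] w 0.0241 tau [-0.4279  0.5757 -0.0259] tilt 0.7112862584897119
```

View pics/s5.png

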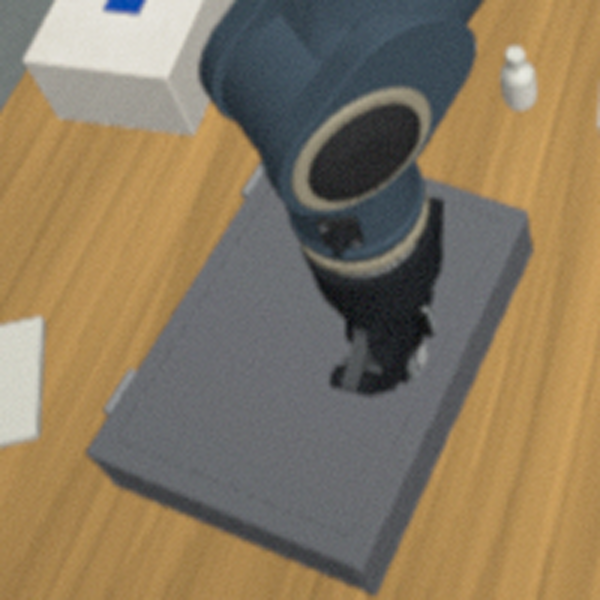

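Lid flat on the case, and an upward force of 10 N says it has bottomed. I release in place and lift.

Call:
carry_out --increments '[[[0, 0, 0, 0, 0, 0.001, 60], [0, 0, 0, 0, 0, 0, 100], [0, 0, 0, 0, 0, 0, 100], [0, 0, 0, 0, 0, 0, 100], [0, 0, 0, 0, 0, -0.01, 100], [0, 0, 0, 0, 0, -0.03, 100], [0, 0, 0, 0, 0, -0.035, 100], [0, 0, 0, 0, 0, -0.035, 100]]]'

```text
time: 8.5
tcp_pos: [0.523, 0.259, 0.1792]
tool_rot: [-0.694, 0.72, 0.006, -0.015]
contact_force: [0.6, 1.1, 1.2]
grip_width: 0.0853
```

```bash
python3 -c "
from h import *
to((.538,-.242,.20),-95.9,True)
d=robot.camera('side')
cv2.imwrite('pics/s6.png',cv2.resize(d['img'][220:420,80:280,::-1],None,fx=3,fy=3,interpolation=2))
"
```

```text
t 8.5 tcp [0.523  0.259  0.1792] F [0.5938 1.142  1.1575] w 0.0853 q [-0.0545  0.4629 -0.6368  1.7634  0.3021  1.0491 -2.4082]
d_tool [ 0.5001 -0.0329  0.0036] n 0.5012197006313158 turn [ 0.0287 -0.0144  0.0672]
```

View pics/s6.png

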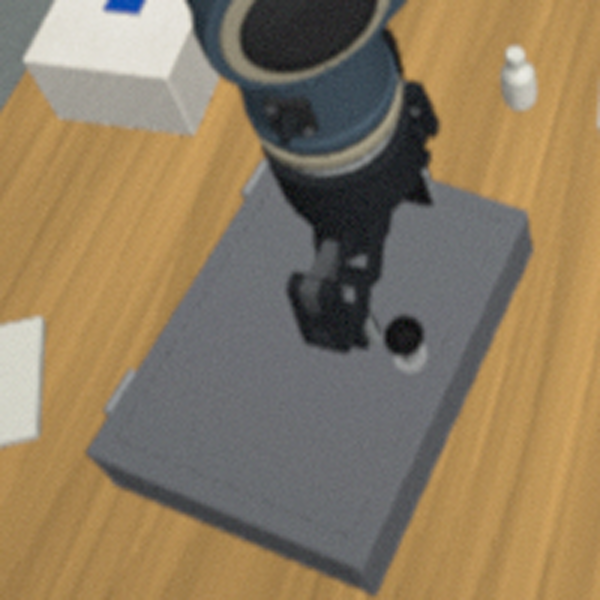

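The lid stays shut, free of the gripper. Now over to the prism box.

Call:
carry_out --increments '[[[0.01, -0.005, 0.02, 0.03, -0.002, -0.015, 100], [0.01, -0.005, 0.02, 0.036, -0.002, 0, 100], [0.005, -0.003, 0.02, 0.038, -0.002, 0, 100], [0, 0, 0, 0.038, -0.002, 0, 100], [0, 0, 0, 0.038, -0.002, 0, 100], [0, 0, 0, 0.038, -0.002, 0, 100], [0, 0, 0, 0.038, -0.002, 0, 100], [0, 0, 0, 0.038, -0.002, 0, 100]]]'

```text
time: 9.22
tcp_pos: [0.5232, -0.028, 0.2103]
tool_rot: [-0.68, 0.733, -0.003, 0.017]
contact_force: [1.2, 0.2, 0.3]
grip_width: 0.0853
```

```bash
python3 -c "
from h import *
to((.538,-.242,.20),-95.9,True)
"
```

```text
t 9.22 tcp [ 0.5232 -0.028   0.2103] F [1.1992 0.2397 0.3374] w 0.0853 q [ 0.4756  0.2853 -0.5892  1.9073  0.1712  0.9704 -1.8344]
d_tool [ 0.2128 -0.0303  0.0254] n 0.2164696256147206 turn [-0.0278  0.0214  0.0268]
```

Call:
carry_out --increments '[[[-0.007, 0.005, 0.006, 0.036, -0.005, 0, 100], [-0.007, 0.005, 0.006, 0.036, -0.005, 0, 100], [-0.007, 0.005, 0.006, 0.036, -0.005, 0, 100], [-0.004, 0.003, 0.004, 0.034, -0.005, 0, 100], [0, 0, 0, 0.025, -0.004, 0, 100], [0, 0, 0, 0.012, -0.003, 0, 100], [0, 0, 0, 0, 0, 0, 100], [0, 0, 0, 0, 0, 0, 100]]]'

```text
time: 9.88
tcp_pos: [0.5313, -0.2283, 0.2123]
tool_rot: [-0.665, 0.746, -0.003, 0.001]
contact_force: [0.7, 1.0, -0.3]
grip_width: 0.0852
```

```bash
python3 -c "
from h import *
d=cal()
to((.538,-.242,.1175),-95.9,True)
cv2.imwrite('pics/top7.png',d['top']['img'][:,:,::-1]);cv2.imwrite('pics/side7.png',d['side']['img'][:,:,::-1])
print([plane(d['top'],p,.0625) for p in[(0,0)]][0])
"
```

```text
t 9.98 tcp [ 0.5314 -0.2271  0.2123] F [0.6738 0.3464 0.3114] w 0.0853 q [ 0.7082  0.3676 -0.4849  1.7757  0.1974  1.0391 -1.5317]
d_tool [ 0.0138 -0.0075  0.1136] n 0.11468576555326686 turn [-0.0066 -0.0025 -0.0092]
[1.2414 0.7412 0.0625]
```

View pics/side7.png

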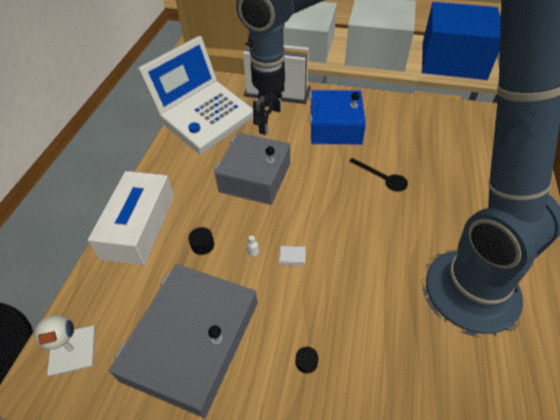

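View pics/top7.png

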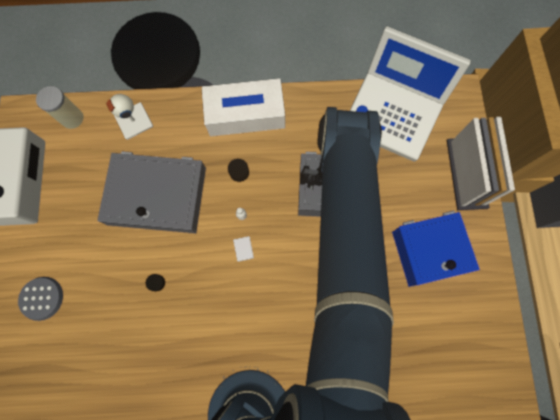

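Lens case reads flat and shut in both views (knob at side 214,331, top 141,212). I check its height, and get the camera's bias against the held pose.

```bash
python3 -c "
from h import *
d=cal();s,t=d['side'],d['top']
a=knobs(s,203,228,318,342,45);b=knobs(t,130,152,203,221,45);print(a,b)
print(tri(s,a[0][0],t,b[0][0]))
print(tri(s,(269.5,150.6),t,(331.55,195.45)))
"
```

```text
[(array([214.181 , 331.4397]), array([ 12,  12, 116], dtype=int32))] [(array([140.5686, 210.6863]), array([ 8,  8, 51], dtype=int32))]
(array([0.5279, 0.2632, 0.0987]), np.float64(0.0016064922771605768))
(array([ 0.54  , -0.2419,  0.1158]), np.float64(0.0016681469050095063))
```

Call:
carry_out --increments '[[[0, 0, -0.005, 0.012, -0.007, 0.0, 100], [0, 0, 0, 0, 0, 0.01, 100], [0, 0, 0, 0, 0, 0.02, 100], [0, 0, 0, 0, 0, 0.02, 100], [0, 0, 0, 0, 0, 0.02, 100], [0, 0, 0, 0, 0, 0.01, 100], [0, 0, 0, 0, 0, 0.0, 100], [0, 0, 0, 0, 0, 0.0, 100]]]'

```text
time: 10.75
tcp_pos: [0.5413, -0.2346, 0.1282]
tool_rot: [-0.673, 0.74, -0.004, 0.003]
contact_force: [0.8, 0.3, -0.2]
grip_width: 0.085
```

```bash
python3 -c "
from h import *
to((.539,-.242,.1165),-95.9,True)
d=cal()
a=cv2.resize(d['side']['img'][80:230,180:330,::-1],None,fx=2.6,fy=2.6,interpolation=2)
b=cv2.resize(d['top']['img'][110:260,255:405,::-1],None,fx=2.6,fy=2.6,interpolation=2)
cv2.imwrite('pics/j8.png',np.hstack([a,b]))
"
```

```text
t 10.75 tcp [ 0.5413 -0.2346  0.1282] F [ 0.8121  0.2805 -0.1695] w 0.085 q [ 0.6823  0.4773 -0.4557  1.8309  0.2641  0.8837 -1.5619]
d_tool [0.0076 0.0018 0.0303] n 0.03133729905542574 turn [-0.0093 -0.0012  0.0081]
```

View pics/j8.png

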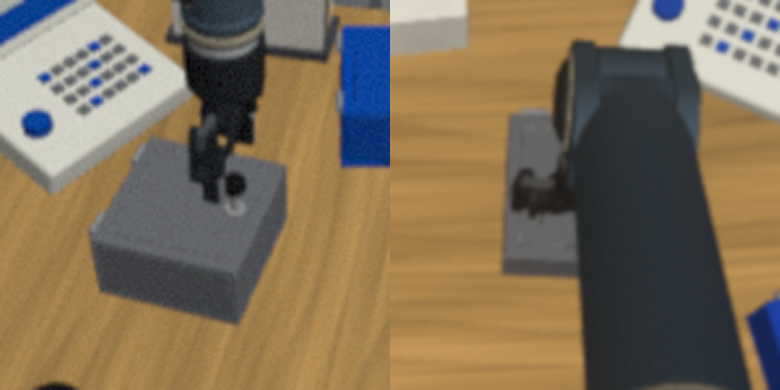

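The near finger is at (210,190) on the left of the knob (235,185), and the other finger is behind it. I centre by the remaining 8 mm and go down.

Call:
carry_out --increments '[[[-0.005, 0, 0.004, 0.007, 0.001, 0.01, 100], [0, 0, 0, 0, 0, 0.01, 100], [0, 0, 0, 0, 0, 0.006, 100], [0, 0, 0, 0, 0, 0.0, 100], [0, 0, 0, 0, 0, 0.0, 100], [0, 0, 0, 0, 0, 0.0, 100], [0, 0, 0, 0, 0, 0.0, 100], [0, 0, 0, 0, 0, 0.0, 100]]]'

```text
time: 11.52
tcp_pos: [0.5422, -0.2438, 0.1037]
tool_rot: [-0.671, 0.742, -0.006, 0.002]
contact_force: [0.6, -0.4, 0.1]
grip_width: 0.0854
```

```bash
python3 -c "
from h import *
to((.539,-.242,.1165),-95.9,True)
d=robot.camera('side')
cv2.imwrite('pics/s9.png',cv2.resize(d['img'][80:210,190:320,::-1],None,fx=4.5,fy=4.5,interpolation=2))
"
```

```text
t 11.52 tcp [ 0.5422 -0.2438  0.1037] F [ 0.6275 -0.4002  0.0614] w 0.0854 q [ 0.6802  0.5117 -0.4391  1.841   0.2863  0.8388 -1.5715]
d_tool [-0.0015  0.0034  0.0059] n 0.006976432623858965 turn [-0.0114 -0.0042  0.0025]
```

View pics/s9.png

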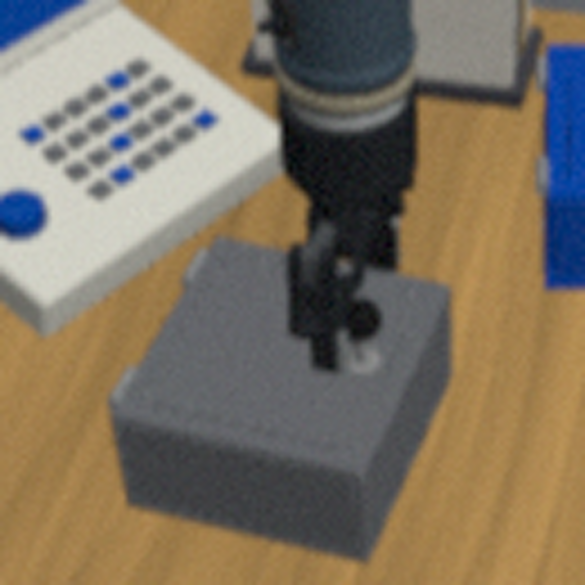

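Call:
carry_out --increments '[[[0, 0, 0, -0.001, 0.003, 0.006, 100], [0, 0, 0, 0, 0, 0, 100], [0, 0, 0, 0, 0, 0, 20], [0, 0, 0, 0, 0, 0, 0], [0, 0, 0, 0, 0, 0, 0], [0, 0, 0, 0, 0, 0, 0], [0, 0, 0, 0, 0, 0, 0], [0, 0, 0, 0, 0, 0, 0]]]' --squeeze 60

```text
time: 12.23
tcp_pos: [0.5394, -0.242, 0.0979]
tool_rot: [-0.671, 0.742, -0.006, 0.003]
contact_force: [-1.0, -0.8, 0.8]
grip_width: 0.0231
```

```bash
python3 -c "
from h import *
arc((.6662,-.2551,.0755),-5.9,(.13,.042))
to((.539,-.242,.1165),-95.9,True)
d=robot.camera('side')
cv2.imwrite('pics/s10.png',cv2.resize(d['img'][80:210,190:320,::-1],None,fx=4.5,fy=4.5,interpolation=2))
"
```

```text
t 12.23 grasp [ 0.5392 -0.2419  0.1166] front 0.1277 lat 0.0001 up 0.0411 rad 0.1342 of 0.1366 angle -0.07
F [-0.9804 -0.8155  0.7624] w 0.0231 tau [0.1208 0.1936 0.0038] tilt 0.7479722462969445
t 12.23 tcp [ 0.5394 -0.242   0.0979] F [-0.9804 -0.8155  0.7624] w 0.0231 q [ 0.6784  0.5142 -0.4373  1.8536  0.2905  0.8231 -1.5767]
d_tool [0.0001 0.0004 0.0001] n 0.0004158844835064993 turn [-0.0123 -0.0042  0.0029]
```

View pics/s10.png

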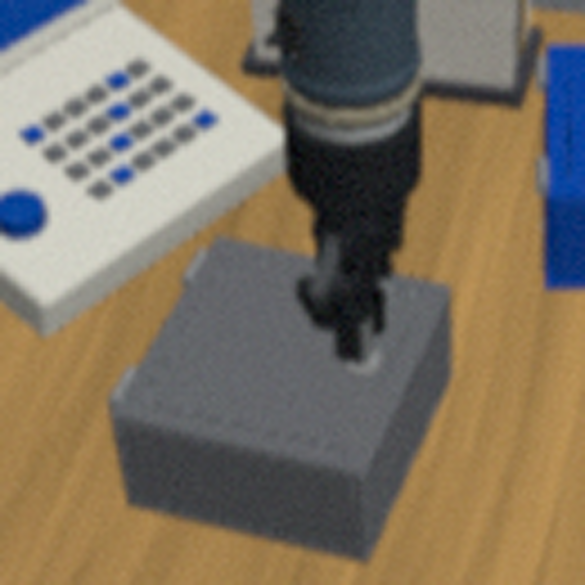

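Held (width 23 mm), at the closed-lid geometry. Now lift along the arc (tool -z up, -y towards the hinge).

Call:
carry_out --increments '[[[0, 0, 0, 0, -0.0014, -0.0041, 0], [0, 0, 0, 0, -0.0016, -0.004, 0], [0, 0, 0, 0, -0.0018, -0.004, 0], [0, 0, 0, 0, -0.0019, -0.0039, 0], [0, 0, 0, 0, -0.002, -0.0038, 0], [0, 0, 0, 0, -0.0022, -0.0037, 0], [0, 0, 0, 0, -0.0023, -0.0036, 0], [0, 0, 0, 0, -0.0025, -0.0035, 0]]]'

```text
time: 12.95
tcp_pos: [0.5522, -0.2432, 0.127]
tool_rot: [-0.671, 0.741, -0.002, 0.0]
contact_force: [0.5, -0.2, -5.5]
grip_width: 0.0233
```

```bash
echo 'PH=(.6685,-.2553,.0746)'>>h.py; python3 -c "
from h import *
arc(PH,-5.9,(.13,.042))"
```

```text
t 12.95 grasp [ 0.5521 -0.2431  0.1457] front 0.117 lat 0.0001 up 0.0711 rad 0.1369 of 0.1366 angle 13.37
F [ 0.5413 -0.1708 -5.5345] w 0.0233 tau [-0.032   0.2045  0.0611] tilt 0.21709503956032114
```

Call:
carry_out --increments '[[[0, 0, 0, 0, -0.0028, -0.0044, 0], [0, 0, 0, 0, -0.003, -0.0043, 0], [0, 0, 0, 0, -0.0031, -0.0041, 0], [0, 0, 0, 0, -0.0033, -0.004, 0], [0, 0, 0, 0, -0.0034, -0.0039, 0], [0, 0, 0, 0, -0.0036, -0.0038, 0], [0, 0, 0, 0, -0.0037, -0.0036, 0], [0, 0, 0, 0, -0.0038, -0.0035, 0]]]'

```text
time: 13.62
tcp_pos: [0.5789, -0.2458, 0.16]
tool_rot: [-0.671, 0.741, 0.0, -0.002]
contact_force: [0.4, -0.6, -9.3]
grip_width: 0.023
```

```bash
python3 -c "
from h import *
arc(PH,-5.9,(.13,.042))"
```

```text
t 13.62 grasp [ 0.579  -0.2458  0.1787] front 0.09 lat 0.0002 up 0.1041 rad 0.1376 of 0.1366 angle 31.24
F [ 0.443  -0.6146 -9.3328] w 0.023 tau [-0.115   0.1885  0.1156] tilt 0.20212289985633497
```

Call:
carry_out --increments '[[[0, 0, 0, 0, -0.0038, -0.0028, 0], [0, 0, 0, 0, -0.0039, -0.0027, 0], [0, 0, 0, 0, -0.004, -0.0025, 0], [0, 0, 0, 0, -0.004, -0.0023, 0], [0, 0, 0, 0, -0.004, -0.0021, 0], [0, 0, 0, 0, -0.004, -0.0019, 0], [0, 0, 0, 0, -0.003, -0.0013, 0], [0, 0, 0, 0, -0.0015, -0.0006, 0]]]'

```text
time: 14.28
tcp_pos: [0.6081, -0.2487, 0.1773]
tool_rot: [-0.672, 0.74, 0.002, -0.004]
contact_force: [-2.4, -0.5, -5.5]
grip_width: 0.0224
```

```bash
python3 -c "
from h import *
d=cal()
arc(PH,-5.9,(.13,.042))
cv2.imwrite('pics/side11.png',d['side']['img'][:,:,::-1]);
cv2.imwrite('pics/s11.png',cv2.resize(d['side']['img'][60:210,190:340,::-1],None,fx=4,fy=4,interpolation=2))
cv2.imwrite('pics/t11.png',cv2.resize(d['top']['img'][110:260,255:405,::-1],None,fx=4,fy=4,interpolation=2))
"
```

```text
t 14.38 grasp [ 0.6082 -0.2487  0.196 ] front 0.0607 lat 0.0004 up 0.1214 rad 0.1357 of 0.1366 angle 45.53
F [-1.2704 -0.079  -7.3102] w 0.023 tau [-0.0527  0.328   0.7099] tilt 0.5275579642149767
```

View pics/s11.png

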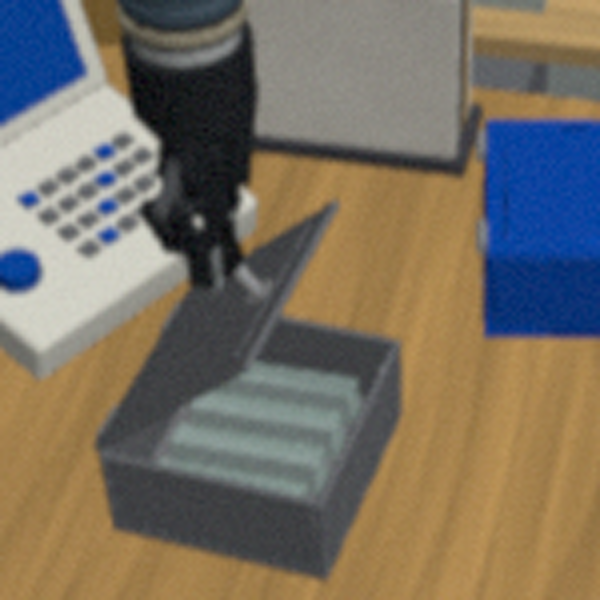

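View pics/t11.png

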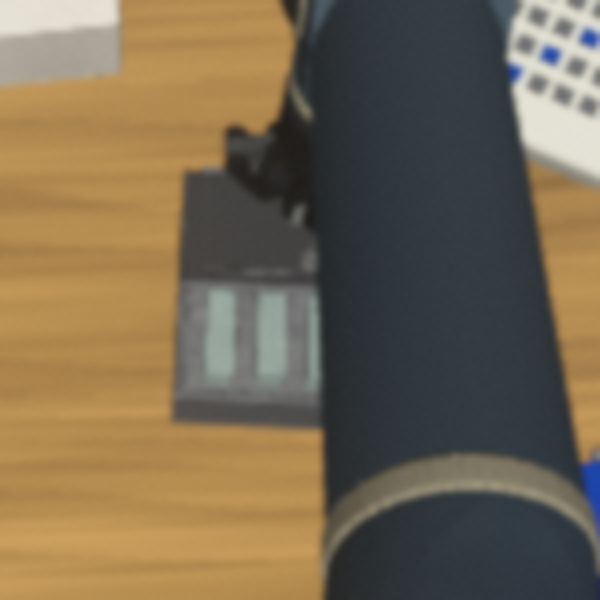

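Lid is open with the prisms visible. I check its angle independently from its front corners (side crop 245,365 and 335,203; top crop 182,278).

```bash
cat > ang.py <<'E'
from h import *
H=np.array((.6685,-.2553,.0755));c,s=np.cos(np.radians(-5.9)),np.sin(np.radians(-5.9))
X=np.array([c,s,0]);Y=np.array([-s,c,0])
def rep(n,p):
    d=p-H;f=-d@X;u=d[2];print(n,"front",round(f,4),"lat",round(d@Y,4),"up",round(u,4),"r",round(np.hypot(f,u),4),"ang",round(np.degrees(np.arctan2(u,f)),1))
def latray(c_,p,lat):
    o,d=ray(c_,p);k=(lat-(o-H)@Y)/(d@Y);return o+k*d
E
python3 -c "
from ang import *
d=cal();S,T=d['side'],d['top']
p,e=tri(S,(251.25,151.25),T,(300.5,179.5));print(e);rep('triL',p)
rep('sideL',latray(S,(251.25,151.25),.085));rep('sideR',latray(S,(273.75,110.75),-.085))
arc(PH,-5.9,(.13,.042))
"
```

```text
0.004392522457673983
triL front 0.1137 lat 0.0843 up 0.1087 r 0.1573 ang 43.7
sideL front 0.1162 lat 0.085 up 0.109 r 0.1594 ang 43.2
sideR front 0.1144 lat -0.085 up 0.1048 r 0.1551 ang 42.5
t 14.48 grasp [ 0.6077 -0.2486  0.1957] front 0.0611 lat 0.0004 up 0.1211 rad 0.1356 of 0.1366 angle 45.3
F [-1.0699  0.0352 -6.858 ] w 0.0224 tau [-0.0263  0.2074  0.7105] tilt 0.5563914822412682
```

Call:
carry_out --increments '[[[0, 0, 0, 0, -0.002, -0.0012, 0], [0, 0, 0, 0, -0.0025, -0.0013, 0], [0, 0, 0, 0, -0.0025, -0.0012, 0], [0, 0, 0, 0, -0.0025, -0.0011, 0], [0, 0, 0, 0, -0.002, -0.0008, 0], [0, 0, 0, 0, -0.001, -0.0005, 0], [0, 0, 0, 0, 0, 0, 0], [0, 0, 0, 0, 0, 0, 0]]]'

```text
time: 15.15
tcp_pos: [0.6202, -0.2498, 0.1818]
tool_rot: [-0.672, 0.74, 0.004, -0.005]
contact_force: [-1.5, -1.5, -7.2]
grip_width: 0.0226
```

```bash
python3 -c "
from h import *
d=cal()
arc(PH,-5.9,(.13,.042))
cv2.imwrite('pics/s12.png',cv2.resize(d['side']['img'][90:190,200:300,::-1],None,fx=6,fy=6,interpolation=2))
cv2.imwrite('pics/t12.png',cv2.resize(d['top']['img'][140:220,290:370,::-1],None,fx=6,fy=6,interpolation=2))
"
```

```text
t 15.25 grasp [ 0.6204 -0.2498  0.2005] front 0.0485 lat 0.0005 up 0.1259 rad 0.1349 of 0.1366 angle 51.05
F [-1.4178 -0.0478 -7.8497] w 0.0229 tau [0.0855 0.4341 0.7363] tilt 0.6948285064565318
```

View pics/s12.png

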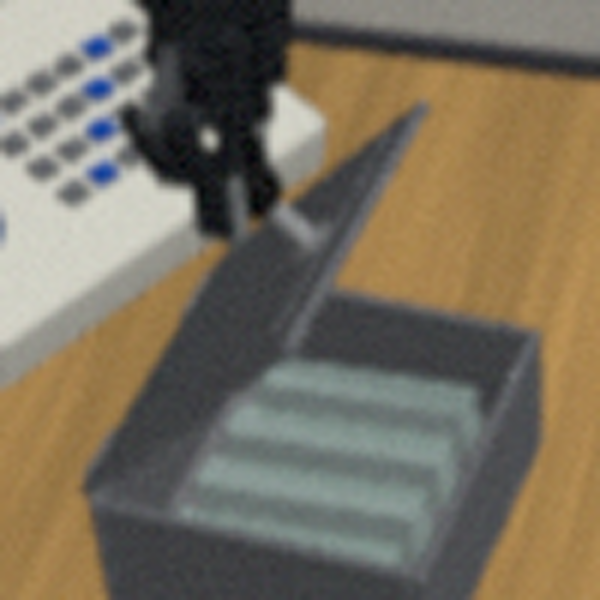

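View pics/t12.png

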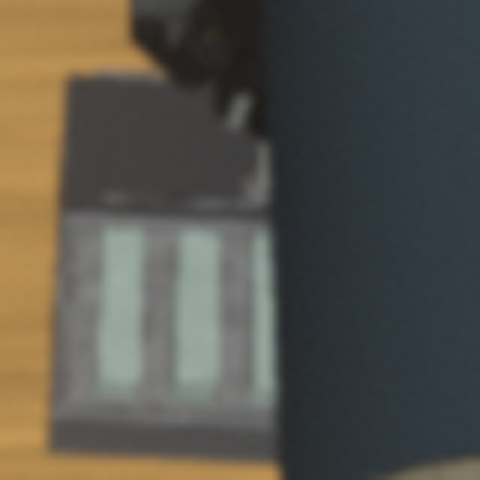

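```bash
python3 -c "
from ang import *
d=cal();S,T=d['side'],d['top']
p,e=tri(S,(248,148),T,(300,175));print(e);rep('triL',p)
rep('sideL inner',latray(S,(248.7,148.7),.085));rep('sideL outer',latray(S,(246.3,147.5),.085));rep('sideR',latray(S,(270.8,107.2),-.085))
# predicted pixels by angle, inner/outer corner
for a in (46,48,50,52):
    A=np.radians(a);r=[]
    for th in(0,.006):
        f=.16*np.cos(A)-th*np.sin(A);u=.16*np.sin(A)+th*np.cos(A)
        for l in(.085,-.085): r.append((proj(S,H-f*X+l*Y+[0,0,u])-[200,90])*6)
        r.append((proj(T,H-f*X+.085*Y+[0,0,u])-[290,140])*6)
    print(a,np.round(np.array(r)).tolist())
print([((proj(S,H+l*Y)-[200,90])*6).round() for l in(.085,-.085)],((proj(T,H+.085*Y)-[290,140])*6).round())
K_=H+[0,0,0]
for a in(46,48,50,52):
    A=np.radians(a)
    print(a,((proj(S,H-X*(.13*np.cos(A)-.006*np.sin(A))+[0,0,.13*np.sin(A)+.006*np.cos(A)])-[200,90])*6).round())
arc(PH,-5.9,(.13,.042))
"
```

```text
0.005507355540282788
triL front 0.1062 lat 0.0861 up 0.1191 r 0.1596 ang 48.3
sideL inner front 0.1101 lat 0.085 up 0.1156 r 0.1597 ang 46.4
sideL outer front 0.1041 lat 0.085 up 0.1179 r 0.1573 ang 48.6
sideR front 0.1064 lat -0.085 up 0.1147 r 0.1564 ang 47.1
46 [[295.0, 354.0], [435.0, 104.0], [62.0, 231.0], [284.0, 344.0], [425.0, 95.0], [63.0, 218.0]]
48 [[284.0, 345.0], [426.0, 96.0], [63.0, 219.0], [273.0, 335.0], [416.0, 86.0], [64.0, 205.0]]
50 [[274.0, 336.0], [417.0, 87.0], [64.0, 206.0], [263.0, 326.0], [406.0, 78.0], [65.0, 192.0]]
52 [[263.0, 327.0], [407.0, 79.0], [65.0, 193.0], [251.0, 318.0], [397.0, 70.0], [65.0, 179.0]]
[array([ 82., 494.]), array([228., 255.])] [66. 82.]
46 [316. 243.]
48 [308. 237.]
50 [299. 230.]
52 [291. 223.]
t 15.35 grasp [ 0.6203 -0.2498  0.2005] front 0.0485 lat 0.0005 up 0.1259 rad 0.1349 of 0.1366 angle 51.03
F [-1.7583 -0.4966 -7.5171] w 0.0226 tau [0.0426 0.3873 0.798 ] tilt 0.694851034631153
```

The kinematic angle (51°) and the image angle (about 47–48.5°) disagree by some degrees. I measure the edges more finely: the wood/grey boundary of the lid's front edge, with the box's own bottom edges as a check on H and the camera.

```bash
cat > fine.py <<'E'
from ang import *
ims={'side':[],'top':[]}
for i in range(4):
    d=cal()
    for n in ims: ims[n].append(d[n]['img'].astype(float))
im={n:np.mean(v,0).astype(np.float32) for n,v in ims.items()}
S,T=d['side'],d['top']
np.savez('/tmp/im.npz',**im)
def cross(I,p,q,n=200):
    """half-level crossing of (red-blue) between p and q"""
    P=np.array(p)+np.linspace(0,1,n)[:,None]*(np.array(q)-p)
    v=cv2.remap(I[:,:,0]-I[:,:,2],P[:,0].astype(np.float32)[None],P[:,1].astype(np.float32)[None],cv2.INTER_LINEAR)[0]
    h=(v[:15].mean()+v[-15:].mean())/2;k=np.where((v[:-1]-h)*(v[1:]-h)<=0)[0]
    return P[k[len(k)//2]],round(float(v[:15].mean())),round(float(v[-15:].mean())),len(k)
def circ(c_,p,r):
    o,d=ray(c_,p);o=o-H
    a=np.array([-(o@X),o[2]]);b=np.array([-(d@X),d[2]])
    A=b@b;B=2*a@b;C=a@a-r*r;D=B*B-4*A*C
    if D<0: return None
    k=[(-B+s_*np.sqrt(D))/2/A for s_ in(-1,1)];return [np.round(np.degrees(np.arctan2(*(a+t*b)[::-1])),1) for t in k]
E
python3 - <<'E'
exec(open('fine.py').read())
print("side lid front edge")
for u,v in[((380,175),(420,195)),((360,205),(405,230)),((395,145),(435,168))]:
    p,a,b,n=cross(im['side'],np.array(u)/6+[200,90],np.array(v)/6+[200,90]);print(p,(p-[200,90])*6,a,b,n,circ(S,p,.16))
print("bottom edges: side left wall, right front")
c0=H-.08*X;c0=c0-[0,0,H[2]]
for n,c_ in(('side',S),('top',T)):
    for nm,off,dr in(('left',.085*Y,Y),('front',-.08*X,-X)):
        for k in(-.05,.0,.05):
            t=(X if nm=='left' else Y)*k
            P=c0+off+t
            p,a,b,m=cross(im[n],proj(c_,P-.02*dr),proj(c_,P+.02*dr)); W=plane(c_,p,0)
            print(n,nm,k,a,b,m,"err mm",round(float((W-P)@dr*1000),1))
E
```

```text
side lid front edge
[264.6734 119.8367] [388.0402 179.0201] 2 92 1 [np.float64(46.7), np.float64(-97.5)]
[261.5452 125.0251] [369.2714 210.1508] -1 91 1 [np.float64(46.9), np.float64(-97.7)]
[267.2069 114.9564] [403.2412 149.7387] 0 92 1 [np.float64(46.9), np.float64(-97.7)]
bottom edges: side left wall, right front
side left -0.05 -4 82 1 err mm 0.5
side left 0.0 -4 86 1 err mm 1.1
side left 0.05 -4 86 1 err mm 1.1
side front -0.05 -5 88 1 err mm -0.2
side front 0.0 -5 87 1 err mm -0.0
side front 0.05 -4 84 1 err mm 0.2
top left -0.05 3 96 1 err mm 0.3
top left 0.0 1 99 1 err mm 0.7
top left 0.05 5 97 1 err mm 0.7
top front -0.05 -9 10 1 err mm 15.6
top front 0.0 1 100 1 err mm -1.4
top front 0.05 3 97 1 err mm -1.6
```

Run:
```python
exec(open('ang.py').read())
z=np.load('/tmp/im.npz');I=z['top'];d=cal();T=d['top']
exec(open('fine.py').read().split('def circ')[1].join(['def circ','']))
for c in(303,304,305):
    print(c,I[168:184,c].mean(1).round())
for r in(172,173,174,175,176,177): print(r,circ(T,(304,r),.16),circ(T,(304,r),np.hypot(.16,.006)))
s=robot.read_state();R=Ro.from_quat(s['tool_rot']).as_matrix()
for a in(46.8,50):
    A=np.radians(a);k=H-X*(.13*np.cos(A)-.042*np.sin(A))+[0,0,.13*np.sin(A)+.042*np.cos(A)];print(a,"knob in tool frame rel TCP mm",R.T@(k-s['tcp_pos'])*1000)
```

```text
303 [ 66.  66.  66.  66.  66.  66.  72.  91. 108. 111. 110. 114. 117. 119.
 119. 119.]
304 [ 65.  66.  66.  65.  66.  67.  72.  90. 108. 112. 112. 117. 121. 124.
 123. 122.]
305 [ 65.  65.  65.  65.  66.  66.  71.  89. 108. 113. 114. 119. 123. 126.
 124. 121.]
172 [np.float64(52.3), np.float64(-91.0)] [np.float64(52.4), np.float64(-91.0)]
173 [np.float64(51.4), np.float64(-89.8)] [np.float64(51.4), np.float64(-89.8)]
174 [np.float64(50.5), np.float64(-88.6)] [np.float64(50.5), np.float64(-88.6)]
175 [np.float64(49.6), np.float64(-87.4)] [np.float64(49.6), np.float64(-87.4)]
176 [np.float64(48.6), np.float64(-86.2)] [np.float64(48.7), np.float64(-86.2)]
177 [np.float64(47.7), np.float64(-84.9)] [np.float64(47.7), np.float64(-85.0)]
46.8 knob in tool frame rel TCP mm [  0.4347   9.9125 -17.0698]
50 knob in tool frame rel TCP mm [  0.4813   2.9641 -20.2194]
```

Bottom edges confirm H and the cameras to about 1.5 mm, so the images win: the lid is at about 47°. The ball has crept some 10 mm towards the front of the pads while turning between them. I raise the squeeze and turn the tool rigidly with the lid by the missing 3°, so that it does not creep further.

Call:
carry_out --increments '[[[0, 0, 0, 0, 0, 0, 0], [-0.009, 0, 0, 0, -0.001, -0.0005, 0], [-0.009, 0, 0, 0, -0.001, -0.0005, 0], [-0.009, 0, 0, 0, -0.001, -0.0005, 0], [-0.009, 0, 0, 0, -0.001, -0.0005, 0], [-0.009, 0, 0, 0, -0.001, -0.0005, 0], [-0.009, 0, 0, 0, -0.001, -0.0005, 0], [0, 0, 0, 0, 0, 0, 0]]]' --squeeze 90

```text
time: 16.52
tcp_pos: [0.6261, -0.2504, 0.1845]
tool_rot: [-0.672, 0.74, 0.027, -0.025]
contact_force: [-1.7, -0.4, -6.0]
grip_width: 0.0214
```

```bash
cat > chk.py <<'E'
exec(open('fine.py').read())
arc(PH,-5.9,(.13,.042))
# inner front edge in side image: scan several lines perpendicular
for f in(.2,.35,.5,.65):
    for a0 in(49,):
        A=np.radians(a0);l=.085-f*-0-.17*(1-f*.8)
        P=H-X*.16*np.cos(A)+[0,0,.16*np.sin(A)]+Y*l
        q=proj(S,P);q2=proj(S,P+.01*Y);n=(q2-q);n=np.array([-n[1],n[0]])/np.linalg.norm(n)
        p,a,b,m=cross(im['side'],q-4*n,q+4*n);print(round(l,3),p,a,b,m,circ(S,p,.16))
g=im['top'][165:185,303:306].mean(axis=(1,2));print(g.round())
for r in(170,171,172,173,174,175,176): print(r,circ(T,(304,r),.16)[0]-2.15,end=' ')
E
python3 chk.py
```

```text
t 16.92 grasp [ 0.6268 -0.2504  0.2029] front 0.042 lat 0.0006 up 0.1283 rad 0.135 of 0.1366 angle 53.97
F [-2.1019 -0.934  -6.5742] w 0.0214 tau [0.1438 0.4635 0.9021] tilt 4.2445211618978265
-0.058 [266.1124 110.9946] 90 -1 1 [np.float64(49.7), np.float64(-101.6)]
-0.037 [263.4579 115.7246] 90 -6 1 [np.float64(49.6), np.float64(-101.6)]
-0.017 [260.7426 120.5612] 91 -4 1 [np.float64(49.6), np.float64(-101.5)]
0.003 [257.9992 125.528 ] 90 -3 1 [np.float64(49.5), np.float64(-101.4)]
[ 65.  65.  65.  65.  65.  65.  71.  94. 111. 114. 116. 119. 119. 119.
 119. 121. 123. 123. 121. 120.]
170 52.050000000000004 171 51.050000000000004 172 50.15 173 49.25 174 48.35 175 47.45 176 46.45
```

49.6° (side) and 50.1° (top). I hold for a call and check that it stays.

Call:
carry_out --increments '[[[0, 0, 0, 0, 0, 0, 0], [0, 0, 0, 0, 0, 0, 0], [0, 0, 0, 0, 0, 0, 0], [0, 0, 0, 0, 0, 0, 0], [0, 0, 0, 0, 0, 0, 0], [0, 0, 0, 0, 0, 0, 0], [0, 0, 0, 0, 0, 0, 0], [0, 0, 0, 0, 0, 0, 0]]]'

```text
time: 17.58
tcp_pos: [0.6252, -0.2503, 0.1842]
tool_rot: [-0.672, 0.74, 0.027, -0.025]
contact_force: [-2.7, -0.3, -7.5]
grip_width: 0.0214
```

Call:
carry_out --increments '[[[0, 0, 0, 0, 0, 0, 0], [0, 0, 0, 0, 0, 0, 0], [0, 0, 0, 0, 0, 0, 0], [0, 0, 0, 0, 0, 0, 0], [0, 0, 0, 0, 0, 0, 0], [0, 0, 0, 0, 0, 0, 0], [0, 0, 0, 0, 0, 0, 0], [0, 0, 0, 0, 0, 0, 0]]]'

```text
time: 18.25
tcp_pos: [0.6252, -0.2503, 0.1842]
tool_rot: [-0.672, 0.74, 0.027, -0.025]
contact_force: [-2.0, -1.0, -7.5]
grip_width: 0.0213
```

```bash
python3 chk.py; python3 -c "
from h import *
d=cal()
print(robot.read_state()['joint_velocities'])
cv2.imwrite('pics/side13.png',d['side']['img'][:,:,::-1]);cv2.imwrite('pics/top13.png',d['top']['img'][:,:,::-1])
cv2.imwrite('pics/s13.png',cv2.resize(d['side']['img'][90:190,200:300,::-1],None,fx=6,fy=6,interpolation=2))"
```

```text
t 18.65 grasp [ 0.6266 -0.2504  0.2028] front 0.0422 lat 0.0006 up 0.1282 rad 0.135 of 0.1366 angle 53.88
F [-2.5146 -0.0739 -6.837 ] w 0.0218 tau [0.1066 0.4285 0.8721] tilt 4.238985570160045
-0.058 [266.3917 111.154 ] 91 3 1 [np.float64(49.4), np.float64(-101.2)]
-0.037 [263.5975 115.8044] 90 -6 1 [np.float64(49.5), np.float64(-101.4)]
-0.017 [260.9869 120.7008] 91 -4 1 [np.float64(49.3), np.float64(-101.1)]
0.003 [258.2785 125.6874] 89 -6 1 [np.float64(49.2), np.float64(-101.0)]
[ 65.  65.  65.  65.  65.  65.  71.  90. 109. 114. 115. 118. 120. 119.
 119. 121. 124. 123. 121. 120.]
170 52.050000000000004 171 51.050000000000004 172 50.15 173 49.25 174 48.35 175 47.45 176 46.45 [-0.0011  0.0006 -0.0001  0.0007  0.0001  0.0005  0.0003]
```

View pics/s13.png

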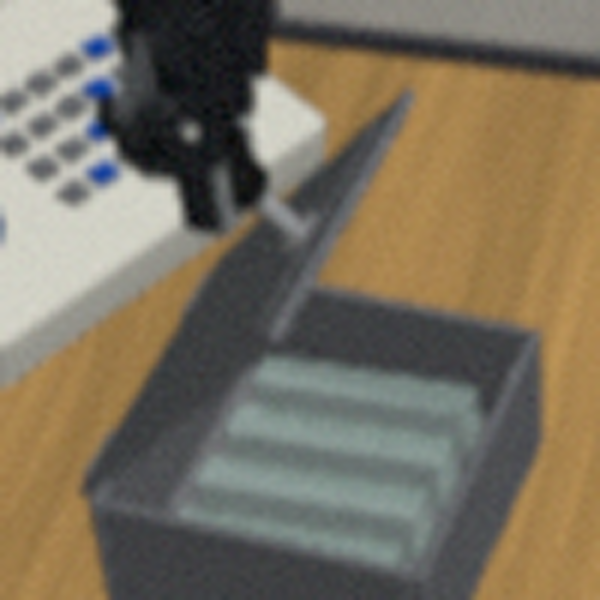

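View pics/side13.png

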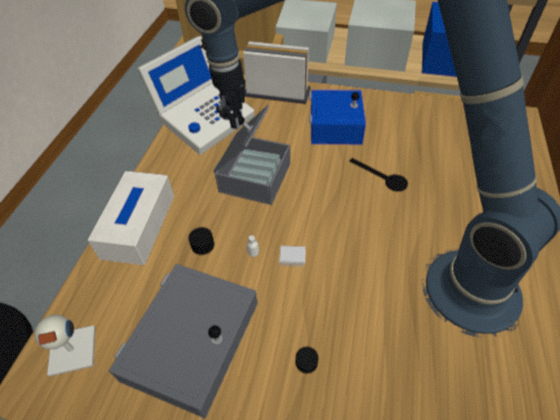

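The side view shows the lens case shut (knob 214,331), the prism lid up at about 49.5° with the knob between the fingers, and the bystanders in place. The angle changed only about 0.2° over 1.7 s. I hand in.

```bash
python3 -c "
from plant import robot
print(robot.job_done())"
```

```text
the job is handed in; nothing more can be done
None
```

I shut the lens case lid and then lifted the prism box lid. The gripper was holding it at about 49.5° when I handed in, at 18.75 s; no verdict came back.

- **Lens case:** I took the lid by its knob and lowered it along its arc until it bottomed, at about 10 N. Afterwards the knob measured 98.7 mm high; a shut lid gives 98.5 mm.
- **Prism box:** the lid's front edge gave 49.2–49.5° in the side view and about 50° in the top view. Over a 1.7 s hold it moved by about 0.2°, with the arm still.
- **Other items:** nothing else on the table looks moved in the last side picture.

**A check that disagreed:** the arm's own position put the prism lid at 53.9°. I trusted the images, because the box's edges matched its known size to about 1.5 mm. The difference comes from the knob creeping roughly 10 mm towards the edge of the finger pads as the lid turned. I raised the grip to 90 N and turned the tool with the lid for the last 3°, but the knob is still off centre in the pads. I did not check the hold after handing in.

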